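# Hold a pull handle flush on the tilted drilling fixture

## Task

The tilting fixture on the bench is locked at its angle for drilling the next pull handle. Swing its hinged hasp off the staple and right back past square to the table, then pick up the pull handle by its grip bar, tilt it to the slope and press its backplate flush on the table with a firm hand, its long edge down against the ledge and neither end overhanging, so that a colleague can strap it down. Finish while still holding it pressed there, without letting go; do not shift the table's set angle or disturb the brush, the small toothed cutter and the lock cylinder near by.

Things in the scene. Friction and masses are not known exactly. Their poses are not given: they have to be found in the camera images.
- fixture: Tilting fixture, fixed: blue base 150 (x) x 190 (y) x 14 mm carrying a grey steel table, 105 mm up the slope x 160 mm wide. Origin: under the middle of the base; x level, to the table's high side (to the robot's left), y along the ledge, towards the robot, z up. Tilt axis along y at x = -52, z = 27 mm. Quadrants and black lock knob lie within 105 mm of its midline.
- tilt (a joint): Slope of the table in rad, 0 = level, growing as the high edge rises; drawn anew each time between 0.15 and 0.45 and held by a friction lock (about 8 N m).
- table_seat (a point): Point on the table's face at the foot of the ledge, mid-width. Axes: x up the slope in the face, y along the ledge towards the robot, z square out of the face. The ledge runs along the whole low edge, 6 mm high, 10 mm thick (x = -10 to 0); the face goes on to x = 95 and y = +-80 mm. A backplate resting against the ledge has its middle at x = 32 mm.
- hasp (a joint): Hinged hasp: steel strap 20 mm wide, 3 thick, about 105 long on the near part of the table (y = +50 mm), pinned at the high edge, its slot over a brass staple on the ledge. 0 = over the staple, parallel to the face, 9 mm above it; grows as the free end swings up and over to the high side; 1.57 = square to the table, 2.5 = stop. Light friction (0.1 N m) keeps it where it is left.
- hasp_tab (a point): Grip point in the hasp's finger tab, a turned-up red lug at the strap's free end, at the table's low right edge: 24 mm wide along the hinge axis, 5 mm thick, its end 26 mm out from the strap's middle, this point 21.5 mm out. Axes as table_seat when hasp = 0; they turn with the hasp. Gripped across its 24 mm, the tab turns between the pads as it swings.
- hasp_hinge (a point): Middle of the hasp's hinge pin (axis y), near the high edge, 10.5 mm above the face. hasp_tab lies 104.5 mm from it along the strap and 21.5 mm out.
- pull_handle: The workpiece, loose, about 0.3 kg: a pale aluminium backplate 64 (x) x 120 (y) x 8 (z) mm with a dark grip bar on two posts, lying on its back on the worktop. Origin: middle of the plate's underside; z up through the bar. Symmetric: either long (y) edge may go against the ledge.
- handle_grip (a point): Middle of the grip bar, 43 mm above the plate's underside. The bar runs along y, 96 mm long, 12 mm wide (x) and 14 mm high; 28 mm of clear space lies between it and the plate; the posts are at y = +-36 mm, 12 mm thick.
- brush: Bystander: flat chip brush with wooden handle, 191 x 40 x 14 mm, lying loose left of the fixture. Origin under its middle. Leave it alone.
- milling_cutter: Bystander: small brass-coloured toothed disc with a bore, 48 mm across, 9 mm thick, lying loose right of the fixture. Origin under its middle. Leave it alone.
- lock_cylinder: Bystander: grey metal lock cylinder, 65 x 33 x 17 mm, lying loose on the right, beyond the pull handle. Origin under its middle. Leave it alone.
There are look-alikes about, which are no part of the job. There is more than one size of the pull_handle; the one meant has the size given above.

How it is judged:
By the outcome, as a careful person would: the job done as asked, in the order asked, and still so for the second after the job is handed in, while the arm keeps its last pose, push and grip.
It also fails if it takes over 54 s, if anything falls off the work surface, if the arm or the gripper's body presses on something with over 40 N, if the wrist force passes 120 N, or if a joint passes its speed limit or range.

## Robot

A 6-joint arm with a two-finger parallel gripper is mounted at the origin on a cart in front of the work surface, level with it; the furniture and walls round the work are solid. World frame = base frame: x ahead of the robot, y to its left, z up, the work surface at z = 0. Lengths are in m, angles in rad, forces in N, time in s.
With the tool pointing down it reaches from about 0.425 to 0.925 m from the base axis. Payload 12.5 kg.
Tool frame: the origin (TCP) lies at the very end of the fingers, on their centre line; the grasp point (between the pads) lies behind it (bot.hold_point_z is the z of the grasp point in the tool frame, in m); z points along the fingers, y is the direction in which the jaws open and shut (so a half turn about z gives the same grasp; the last joint's range is limited). The gripper opens to 85 mm and grips with 20 to 120 N. Pads are 22 mm wide; open, the fingers measure 114 mm over their backs; the gripper's body (76 mm by 85 mm) begins 54 mm behind the grasp point. The pads swing forward as they close: fully open they stand 13 mm farther back than shut.
Start: joints at [-1.445, 0.491, 1.559, -0, 1.092, -0.106], TCP at [0.144, -0.608, 0.231] pointing down, gripper open.
Joint ranges: [-3.1, 3.1], [-0.84, 2.19], [0.05, 2.79], [-1.13, 4.28], [0.06, 2.93], [-2.69, 2.69]. Speed limits (rad/s): [2.22, 2.22, 2.79, 3.14, 3.14, 3.14].

## Interface

Orientations are given as a unit quaternion [x, y, z, w].
In Python, from plant import bot, imaging gives the robot as it stands.
- The arm moves only by the tool move_arm, never from a script. Its argument "rows" is a list of rows, each an object of numbers: "x", "y", "z": the shift along the world's x, y, z in cm; "twist": the turn about the world's z in rad. In form: [{"x": .., "y": .., "z": .., "twist": ..}, ...]. A call has 1 to 12 rows; each row shifts and turns the commanded pose from where the row before left it; what a row does not reach is not made up. A row lasts 1/12 s, in which the tool goes at most 41.7 mm and 7.16 degrees, less where a joint would pass 70% of its speed; a pose out of reach is approached as far as the arm can. A call with a gripper value outside its range is refused whole. "fingers" is the closure in counts, from 0 (fully open) to 255 (shut), set as the call begins (left out, the last holds). The fingers move at their own pace and stop on an object; "newtons" is the grip in N (left out, the last holds). Time passes only in rows, so rows that do not move let the fingers close. It gives the time, the measured TCP pose, the force and the opening at its end, in the units of the state.
- bot.sense(): the state, without advancing time (a new reading comes with each control period).
- imaging.read_camera(name): name is "side" or "top"; returns the picture (400x640x3 uint8, blue, green, red); there is no depth.
- imaging.get_calibration(name): a dict with "vfov" (degrees; the focal length in pixels is half the picture's height over the tangent of half this angle, whatever the lens; pixels are square), "cx", "cy" (the principal point, pixels), "k1" (the pictures are not rectified: a ray, as slopes to the right and down, at radius r is drawn at 1 + k1 r^2 times it, then the intrinsics apply), "T" (4x4, takes a point from camera to world coordinates). Camera axes: x right, y down, z forward; pixel columns grow to the right and rows downward; lengths in m; the calibration is good to about 2 mm. A picture is of the moment at which its call begins. get_calibration takes no time and is no camera call.
- bot.hand_in(): hands the job in, once; it reports no verdict.
The state is a dict: "time": time; "joints": joint angles; "dq": joint speeds; "joint_efforts": joint torques, N m; "tcp_pos": TCP position; "tool_rot": TCP orientation; "wrist_force": force on the tool from outside, world axes, zero at the start; "ft_torque": the same for the moment, N m; "gripper_width": finger opening in m.
Only numpy, scipy, OpenCV 4.12 (cv2) and the standard library are available. Lean on these libraries where they do the work, as an engineer would, in place of code of your own. Each camera call takes 0.05 s, during which the arm holds its last target. There are 200 camera calls.

## Working session

There is one attempt and no reset: what is moved stays moved. The work goes in short steps, Python scripts to look and compute and a tool call to move; the robot and the scene stay as the last step left them, time stands still between calls to the robot, and variables do not carry over. Pictures are saved under pics/ and viewed, about 8 in all and at most 12, crops included, and the job is handed in when it is done.

Besides the shell and the picture viewer there is one more tool, called after "Emit:" by a JSON object that holds its "api" and its "payload", one argument or row to a line. move_arm: Moves the arm, as the interface text tells. Its arguments: {"type":"object","properties":{"rows":{"type":"array","items":{"type":"object","properties":{"x":{"type":"number"},"y":{"type":"number"},"z":{"type":"number"},"twist":{"type":"number"}}}},"fingers":{"type":"number"},"newtons":{"type":"number"}},"required":["rows"]}

```bash
ls; mkdir -p pics
python3 - <<'E'
from plant import bot, imaging
import cv2, numpy as np
for n in ("top","side"):
    im=imaging.read_camera(n); cv2.imwrite(f"pics/{n}0.png",im)
    c=imaging.get_calibration(n); print(n,{k:(np.round(v,4).tolist()) for k,v in c.items()})
print(bot.hold_point_z, bot.sense())
E
```

```text
pics
top {'vfov': 43.8373, 'cx': 321.4574, 'cy': 202.1456, 'k1': 0.0206, 'T': [[0.0081, -0.9855, 0.1696, 0.3832], [-0.9999, -0.0064, 0.0106, 0.3034], [-0.0094, -0.1697, -0.9855, 1.3599], [0.0, 0.0, 0.0, 1.0]]}
side {'vfov': 56.9854, 'cx': 320.2515, 'cy': 197.6742, 'k1': 0.0286, 'T': [[0.9969, -0.044, 0.0657, 0.5168], [-0.0791, -0.5426, 0.8363, -0.4333], [-0.0012, -0.8389, -0.5443, 0.5575], [0.0, 0.0, 0.0, 1.0]]}
-0.0187 {'time': 0.1, 'joints': array([-1.44457576e+00,  4.91490490e-01,  1.55939450e+00, -5.90610574e-07,
        1.09171368e+00, -1.05632098e-01]), 'dq': array([-2.70455483e-04, -2.15041338e-03, -2.98781676e-03, -2.82480176e-04,
        2.71852222e-04,  4.47408095e-05]), 'joint_efforts': array([ 1.54297009e-03, -6.19451308e+01, -2.62025052e+01, -1.27348626e-04,
        2.90316406e-03,  8.68157002e-06]), 'tcp_pos': array([ 0.14358964, -0.60807142,  0.23078958]), 'tool_rot': array([ 9.93287923e-01,  1.15666972e-01, -5.43999433e-06, -5.02981301e-04]), 'wrist_force': array([ 0.41972047,  0.03144102, -0.17371247]), 'ft_torque': array([ 0.00189914, -0.03122856,  0.01372172]), 'gripper_width': 0.08534160704111164}
```

View pics/top0.png

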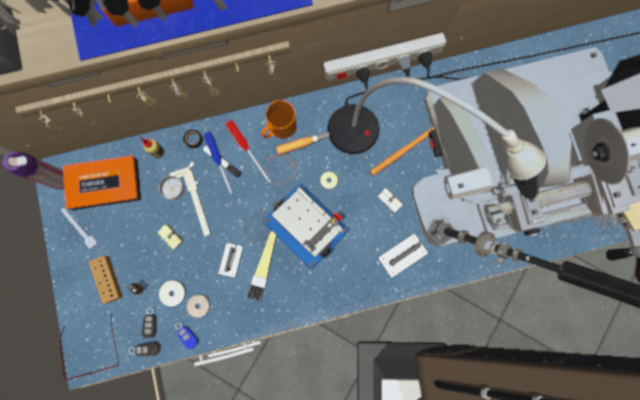

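View pics/side0.png

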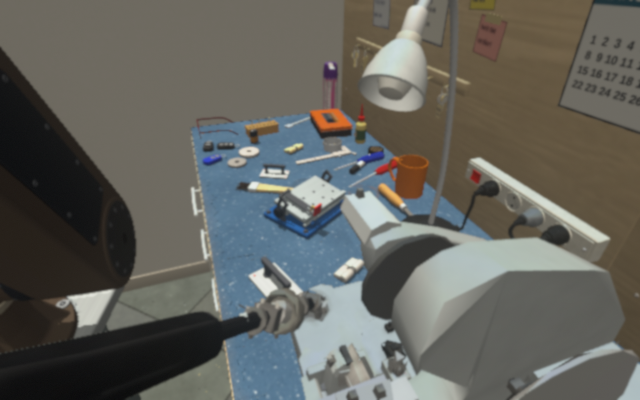

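```bash
cat > h.py <<'E'
import cv2, numpy as np
from plant import bot, imaging
def ray(n,uv):
    c=imaging.get_calibration(n); T=np.array(c['T']); f=200/np.tan(np.radians(c['vfov'])/2)
    K=np.array([[f,0,c['cx']],[0,f,c['cy']],[0,0,1]])
    p=cv2.undistortPoints(np.array([[uv]],float),K,np.array([c['k1'],0,0,0.]))[0,0]
    return T[:3,3],T[:3,:3]@np.array([p[0],p[1],1])
def onz(n,uv,z):
    o,d=ray(n,uv); return o+d*(z-o[2])/d[2]
def proj(n,P):
    c=imaging.get_calibration(n); T=np.array(c['T']); f=200/np.tan(np.radians(c['vfov'])/2)
    q=T[:3,:3].T@(np.array(P)-T[:3,3]); s=q[:2]/q[2]; s=s*(1+c['k1']*(s@s)); return np.array([c['cx'],c['cy']])+f*s
def tri(uvt,uvs):
    A=[];b=[]
    for n,uv in(("top",uvt),("side",uvs)):
        o,d=ray(n,uv); d=d/np.linalg.norm(d); M=np.eye(3)-np.outer(d,d); A.append(M); b.append(M@o)
    A=np.vstack(A);b=np.hstack(b); x,r,_,_=np.linalg.lstsq(A,b,rcond=None); return x,np.sqrt(r)
E
python3 - <<'E'
from h import *
t=cv2.imread('pics/top0.png'); s=cv2.imread('pics/side0.png')
a=cv2.resize(t[170:275,255:445],None,fx=4,fy=4,interpolation=cv2.INTER_CUBIC)[:,:760]
cv2.imwrite('pics/tc.png',a)
b=cv2.resize(s[165:305,235:385],None,fx=4,fy=4,interpolation=cv2.INTER_CUBIC); cv2.imwrite('pics/sc.png',b); print(a.shape,b.shape)
E
```

```text
(420, 760, 3) (560, 600, 3)
```

View pics/tc.png

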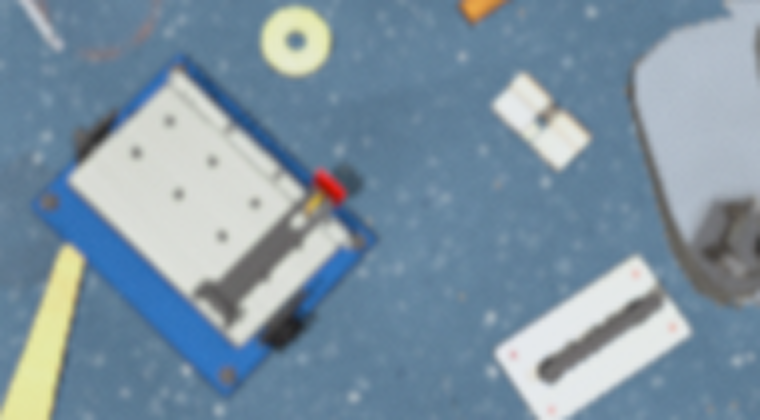

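View pics/sc.png

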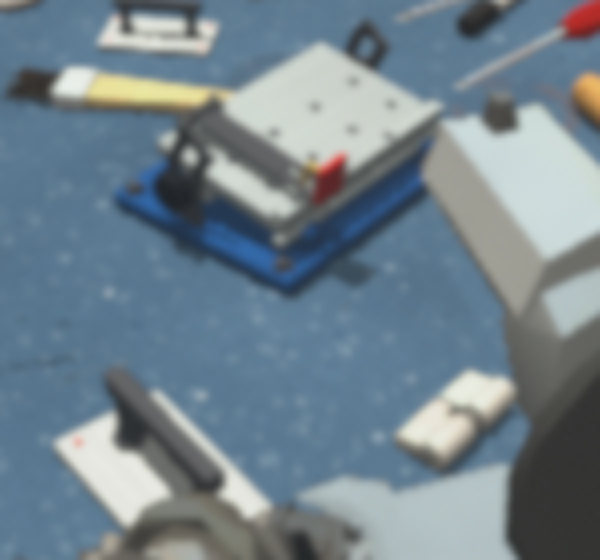

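Run:
```python
from h import *
np.set_printoptions(precision=4,suppress=True)
T=lambda u,v:(255+(u-1.5)/4,170+(v-1.5)/4)
S=lambda u,v:(235+(u-1.5)/4,165+(v-1.5)/4)
c=[onz("top",T(*p),0.014) for p in((178,55),(33,205),(228,393),(378,238))]
c=np.array(c); print(c, [np.linalg.norm(c[i]-c[(i+1)%4]) for i in range(4)])
m=c.mean(0); ya=(c[3]-c[0]+c[2]-c[1])[:2]; xa=(c[1]-c[0]+c[2]-c[3])[:2]
print('fix',m,'ang y',np.arctan2(ya[1],ya[0]),'ang x',np.arctan2(xa[1],xa[0]))
print('side corners base', onz("side",S(115,195),.014), onz("side",S(288,288),.014), onz("side",S(437,178),.014))
# tab top edge mid
print('tab',tri(T(332,186),S(331,178)))
print('tableR low corner',tri(T(352,243),S(281,238)))
print('table top low corner',tri(T(178,72),S(438,104)))
print('table far high corner',tri(T(70,180),S(320,42)))
h=np.array([onz("top",T(*p),0.008) for p in((639,254),(495,350),(551,419+8),(692,333))]); print('plate',h)
print([np.linalg.norm(h[i]-h[(i+1)%4]) for i in range(4)])
b1=tri(T(545,372),S(207,480)); b2=tri(T(655,298),S(118,378)); print('bar ends',b1,b2)
print(onz("top",T(545,372),.05),onz("top",T(655,298),.05))
print('cutter',onz("top",T(297,40),.009),'cyl',onz("top",T(541,120),.017), 'lathe edge',onz("top",T(632,90),.02),onz("top",T(740,300),.02))
print(proj("top",[.144,-.608,.23]),proj("top",[0,0,0]))
```

```text
[[0.6671 0.3802 0.014 ]
 [0.5619 0.4776 0.014 ]
 [0.4355 0.343  0.014 ]
 [0.5408 0.2421 0.014 ]] [np.float64(0.14342350146813776), np.float64(0.1846740912572212), np.float64(0.1458136241932779), np.float64(0.18712383032577903)]
fix [0.5513 0.3607 0.014 ] ang y -2.317912505209339 ang x 2.386305884904618
side corners base [0.4325 0.3402 0.014 ] [0.5376 0.238  0.014 ] [0.639  0.3424 0.014 ]
tab (array([0.5673, 0.2746, 0.0653]), array([0.0024]))
tableR low corner (array([0.535 , 0.2604, 0.0337]), array([0.0001]))
table top low corner (array([0.6456, 0.3781, 0.0484]), array([0.0035]))
table far high corner (array([0.5717, 0.4478, 0.0587]), array([0.0015]))
plate [[0.5319 0.0643 0.008 ]
 [0.466  0.1629 0.008 ]
 [0.4149 0.126  0.008 ]
 [0.4785 0.0299 0.008 ]]
[np.float64(0.11861648491326943), np.float64(0.06306723976820885), np.float64(0.11531453277438357), np.float64(0.06347644426646172)]
bar ends (array([ 0.4708,  0.1267, -0.0253]), array([0.025])) (array([0.4742, 0.0695, 0.1078]), array([0.0272]))
[0.4494 0.1348 0.05  ] [0.4983 0.0619 0.05  ]
cutter [0.6793 0.2979 0.009 ] cyl [0.6225 0.1306 0.017 ] lathe edge [0.6432 0.0685 0.02  ] [ 0.5    -0.0005  0.02  ]
[759.7352 408.5096] [444.5624 442.0767]
```

```bash
cat >> h.py <<'E'
T=lambda u,v:(255+(u-1.5)/4,170+(v-1.5)/4)
S=lambda u,v:(235+(u-1.5)/4,165+(v-1.5)/4)
A=2.385; O=np.array([.550,.3595,0]); R=np.array([[np.cos(A),-np.sin(A),0],[np.sin(A),np.cos(A),0],[0,0,1]])
fx=lambda p:(np.asarray(p)-O)@R      # world->fixture
wd=lambda q:O+R@np.asarray(q)
E
python3 - <<'E'
from h import *
np.set_printoptions(precision=4,suppress=True)
for t,s in (((170,120),(391,104)),((212,161),(352,131)),((136,152),(353,80)),((178,194),(315,106)),((222,236),(275,132)),((70,180),(320,42)),((183,72),(438,104)),((228,128),(391,133))):
    p,r=tri(T(*t),S(*s)); print(t,p,fx(p),r)
for s in ((207,480),(118,378)):
  pass
for t,s in (((545,372),(118,378)),((655,298),(207,480))): p,r=tri(T(*t),S(*s)); print('bar',p,r)
for n in("top","side"):
    im=cv2.imread(f'pics/{n}0.png'); h=cv2.cvtColor(im,cv2.COLOR_BGR2HSV); h=im.astype(int)
    m=((h[...,2]>h[...,1]+50)&(h[...,2]>h[...,0]+50)).astype(np.uint8)
    k,l,st,ce=cv2.connectedComponentsWithStats(m)
    for i in range(1,k):
        if 250<ce[i][0]<360 and 160<ce[i][1]<240: print(n,st[i],ce[i]); 
        if 300<ce[i][0]<350 and 200<ce[i][1]<225: globals()[n]=ce[i]
p,r=tri(top,side); print('tab',p,fx(p),r)
E
```

```text
(170, 120) [0.6142 0.383  0.0467] [-0.0306 -0.0612  0.0467] [0.0019]
(212, 161) [0.5864 0.3545 0.0455] [-0.03   -0.0214  0.0455] [0.0024]
(136, 152) [0.5912 0.4049 0.0531] [ 0.0012 -0.0613  0.0531] [0.0021]
(178, 194) [0.5637 0.3765 0.0517] [ 0.0017 -0.0218  0.0517] [0.0016]
(222, 236) [0.5362 0.3469 0.0521] [0.0014 0.0186 0.0521] [0.0011]
(70, 180) [0.5717 0.4478 0.0587] [ 0.0448 -0.0791  0.0587] [0.0015]
(183, 72) [0.6452 0.3746 0.0506] [-0.0588 -0.0763  0.0506] [0.0036]
(228, 128) [0.6093 0.3439 0.0494] [-0.0538 -0.0294  0.0494] [0.0009]
bar [0.4483 0.1341 0.0457] [0.0018]
bar [0.4952 0.0608 0.0459] [0.0048]
top [334 213   8   8  38] [337.1579 216.3947]
side [314 203   7  11  36] [316.9167 207.4444]
tab [0.5661 0.2759 0.0692] [-0.0691  0.0497  0.0692] [0.0021]
```

Run:
```python
from h import *
np.set_printoptions(precision=4,suppress=True)
for t,s in (((437,228),(312,302)),((487,243),(262,318)),((515,255),(222,328))):
    print(t,*tri(t,s))
for t in ((560,270),(620,288),(640,300)): print(onz("top",t,.15),onz("top",t,0.05))
s=cv2.imread('pics/side0.png'); t=cv2.imread('pics/top0.png')
a=cv2.resize(s[230:400,0:400],None,fx=2,fy=2); b=cv2.resize(t[190:330,380:640],(800,430))
b=cv2.resize(t[200:310,400:640],(800,366)); a=cv2.resize(a,(800,340))[:234]
cv2.imwrite('pics/rod.png',np.vstack([a,b]))
```

```text
(437, 228) [0.5391 0.0117 0.0501] [0.0031]
(487, 243) [ 0.4787 -0.09    0.1442] [0.0222]
(515, 255) [ 0.4432 -0.1398  0.1938] [0.028]
[ 0.4305 -0.2551  0.15  ] [ 0.4344 -0.3013  0.05  ]
[ 0.3897 -0.3919  0.15  ] [ 0.3903 -0.4494  0.05  ]
[ 0.3625 -0.4354  0.15  ] [ 0.3608 -0.4964  0.05  ]
```

View pics/rod.png

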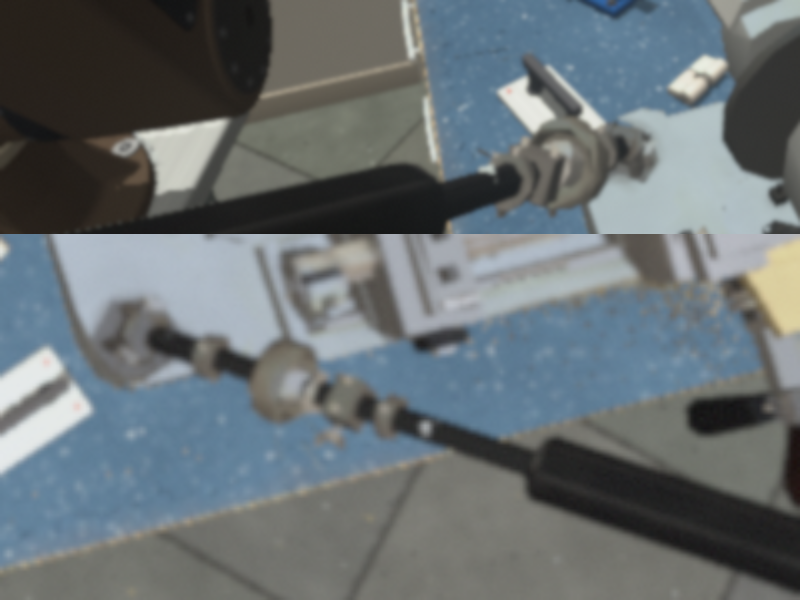

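Run:
```python
from h import *
np.set_printoptions(precision=4,suppress=True)
for t,s in (((437,230),(318,304)),((485,244),(288,311)),((559,271),(220,325)),((559,271),(215,328)),((505,250),(250,320))):
    print(t,*tri(t,s))
# epipolar check: project top ray of sleeve at heights into side
for t in((485,244),(559,271),(600,284),(639,300)):
    for z in(.1,.15,.2,.25,.3,.35,.4):
        P=onz("top",t,z); print(t,z,P,proj("side",P))
```

```text
(437, 230) [0.5421 0.0108 0.0438] [0.0076]
(485, 244) [ 0.4953 -0.0827  0.1416] [0.0049]
(559, 271) [ 0.4316 -0.1981  0.264 ] [0.0113]
(559, 271) [ 0.4293 -0.1994  0.2623] [0.0079]
(505, 250) [ 0.4639 -0.1201  0.1774] [0.0159]
(485, 244) 0.1 [ 0.4956 -0.0962  0.1   ] [287.2167 338.6811]
(485, 244) 0.15 [ 0.4911 -0.0804  0.15  ] [282.2281 306.2433]
(485, 244) 0.2 [ 0.4867 -0.0645  0.2   ] [276.9525 272.1092]
(485, 244) 0.25 [ 0.4822 -0.0486  0.25  ] [271.3557 236.088 ]
(485, 244) 0.3 [ 0.4777 -0.0328  0.3   ] [265.3972 197.9535]
(485, 244) 0.35 [ 0.4733 -0.0169  0.35  ] [259.0287 157.4358]
(485, 244) 0.4 [ 0.4688 -0.001   0.4   ] [252.192  114.2099]
(559, 271) 0.1 [ 0.4299 -0.2756  0.1   ] [221.5353 500.2463]
(559, 271) 0.15 [ 0.4281 -0.2526  0.15  ] [216.0753 449.9903]
(559, 271) 0.2 [ 0.4262 -0.2296  0.2   ] [210.3199 398.2082]
(559, 271) 0.25 [ 0.4244 -0.2066  0.25  ] [204.2241 344.6738]
(559, 271) 0.3 [ 0.4225 -0.1836  0.3   ] [197.7338 289.1109]
(559, 271) 0.35 [ 0.4207 -0.1607  0.35  ] [190.7844 231.1809]
(559, 271) 0.4 [ 0.4188 -0.1377  0.4   ] [183.2983 170.4682]
(600, 284) 0.1 [ 0.3992 -0.3731  0.1   ] [159.4799 669.0962]
(600, 284) 0.15 [ 0.3985 -0.3462  0.15  ] [154.7602 596.7493]
(600, 284) 0.2 [ 0.3979 -0.3194  0.2   ] [149.7095 524.0448]
(600, 284) 0.25 [ 0.3973 -0.2925  0.25  ] [144.2627 450.6679]
(600, 284) 0.3 [ 0.3966 -0.2657  0.3   ] [138.3439 376.23  ]
(600, 284) 0.35 [ 0.396  -0.2388  0.35  ] [131.8645 300.2555]
(600, 284) 0.4 [ 0.3954 -0.212   0.4   ] [124.7211 222.1646]
(639, 300) 0.1 [ 0.3616 -0.4635  0.1   ] [ 27.4433 982.6328]
(639, 300) 0.15 [ 0.3625 -0.433   0.15  ] [ 28.8647 859.5118]
(639, 300) 0.2 [ 0.3633 -0.4026  0.2   ] [ 29.4849 741.5212]
(639, 300) 0.25 [ 0.3642 -0.3722  0.25  ] [ 29.2021 627.7556]
(639, 300) 0.3 [ 0.365  -0.3417  0.3   ] [ 27.9062 517.2047]
(639, 300) 0.35 [ 0.3659 -0.3113  0.35  ] [ 25.4785 408.7443]
(639, 300) 0.4 [ 0.3667 -0.2809  0.4   ] [ 21.7905 301.1261]
```

Emit:
{"api": "move_arm", "payload": {
  "rows": [
    {"x": -2.5, "y": 1.5, "z": 1},
    {"x": -2.5, "y": 1.5, "z": 1},
    {"x": -2.5, "y": 1.5, "z": 1},
    {"x": -2.5, "y": 1.5, "z": 1},
    {"z": 3.9},
    {"z": 3.9},
    {"z": 3.9},
    {"z": 3.9},
    {"z": 3.9},
    {"z": 3.9},
    {"z": 3.9},
    {"z": 3.9}
  ],
  "fingers": 0,
  "newtons": 20
}}

```text
schema error: expected keys x, y, z, twist
```

Emit:
{"api": "move_arm", "payload": {
  "rows": [
    {"x": -2.5, "y": 1.5, "z": 1, "twist": 0},
    {"x": -2.5, "y": 1.5, "z": 1, "twist": 0},
    {"x": -2.5, "y": 1.5, "z": 1, "twist": 0},
    {"x": -2.5, "y": 1.5, "z": 1, "twist": 0},
    {"x": 0, "y": 0, "z": 3.9, "twist": 0},
    {"x": 0, "y": 0, "z": 3.9, "twist": 0},
    {"x": 0, "y": 0, "z": 3.9, "twist": 0},
    {"x": 0, "y": 0, "z": 3.9, "twist": 0},
    {"x": 0, "y": 0, "z": 3.9, "twist": 0},
    {"x": 0, "y": 0, "z": 3.9, "twist": 0},
    {"x": 0, "y": 0, "z": 3.9, "twist": 0},
    {"x": 0, "y": 0, "z": 3.9, "twist": 0}
  ],
  "fingers": 0,
  "newtons": 20
}}

```text
time: 1.1
tcp_pos: [0.0436, -0.5477, 0.5852]
tool_rot: [0.993, 0.116, 0.0, -0.0]
wrist_force: [-0.1, -0.7, 0.1]
gripper_width: 0.0851
```

Emit:
{"api": "move_arm", "payload": {
  "rows": [
    {"x": 3.1, "y": 2.5, "z": 0, "twist": 0.08},
    {"x": 3.1, "y": 2.5, "z": 0, "twist": 0.08},
    {"x": 3.1, "y": 2.5, "z": 0, "twist": 0.08},
    {"x": 3.1, "y": 2.5, "z": 0, "twist": 0.08},
    {"x": 3.1, "y": 2.5, "z": 0, "twist": 0.08},
    {"x": 3.0, "y": 2.6, "z": 0, "twist": 0.08},
    {"x": 3.0, "y": 2.6, "z": 0, "twist": 0.08},
    {"x": 3.0, "y": 2.6, "z": 0, "twist": 0.08},
    {"x": 3.0, "y": 2.6, "z": 0, "twist": 0.08},
    {"x": 3.0, "y": 2.6, "z": 0, "twist": 0.08},
    {"x": 1.7, "y": 3.5, "z": 0, "twist": 0.08},
    {"x": 1.7, "y": 3.5, "z": 0, "twist": 0.08}
  ]
}}

```text
time: 2.1
tcp_pos: [0.3836, -0.2217, 0.5826]
tool_rot: [0.826, 0.563, -0.0, -0.001]
wrist_force: [0.3, 0.1, -0.3]
gripper_width: 0.085
```

Emit:
{"api": "move_arm", "payload": {
  "rows": [
    {"x": 1.7, "y": 3.5, "z": 0, "twist": 0.085},
    {"x": 1.7, "y": 3.5, "z": 0, "twist": 0.085},
    {"x": 1.7, "y": 3.5, "z": 0, "twist": 0.085},
    {"x": 1.7, "y": 3.5, "z": 0, "twist": 0.085},
    {"x": 1.14, "y": 3.58, "z": 0, "twist": 0.085},
    {"x": 1.14, "y": 3.58, "z": 0, "twist": 0.085},
    {"x": 1.14, "y": 3.58, "z": 0, "twist": 0.085},
    {"x": 1.14, "y": 3.58, "z": 0, "twist": 0.085},
    {"x": 1.14, "y": 3.58, "z": 0, "twist": 0.085},
    {"x": 1.14, "y": 3.58, "z": 0, "twist": 0.085},
    {"x": 1.14, "y": 3.58, "z": 0, "twist": 0.085},
    {"x": 1.14, "y": 3.58, "z": 0, "twist": 0.085}
  ],
  "fingers": 100
}}

```text
time: 3.1
tcp_pos: [0.5419, 0.2051, 0.5831]
tool_rot: [0.446, 0.895, -0.0, -0.0]
wrist_force: [0.9, -0.7, 0.7]
gripper_width: 0.0521
```

Emit:
{"api": "move_arm", "payload": {
  "rows": [
    {"x": 1.14, "y": 3.58, "z": -1, "twist": 0.085},
    {"x": 1.14, "y": 3.58, "z": -2, "twist": 0.085},
    {"x": 0, "y": 0, "z": -4, "twist": 0},
    {"x": 0, "y": 0, "z": -4, "twist": 0},
    {"x": 0, "y": 0, "z": -4, "twist": 0},
    {"x": 0, "y": 0, "z": -4, "twist": 0},
    {"x": 0, "y": 0, "z": -4, "twist": 0},
    {"x": 0, "y": 0, "z": -4, "twist": 0},
    {"x": 0, "y": 0, "z": -4, "twist": 0},
    {"x": 0, "y": 0, "z": -4, "twist": 0},
    {"x": 0, "y": 0, "z": -4, "twist": 0},
    {"x": 0, "y": 0, "z": 0, "twist": 0}
  ]
}}

```text
time: 4.1
tcp_pos: [0.5614, 0.2728, 0.1864]
tool_rot: [0.371, 0.929, -0.004, -0.004]
wrist_force: [-0.4, 0.2, -1.0]
gripper_width: 0.0521
```

Run:
```python
from h import *
print(bot.sense()['tcp_pos'], bot.sense()['joints'])
s=imaging.read_camera('side');t=imaging.read_camera('top')
cv2.imwrite('pics/s1.png',s);cv2.imwrite('pics/t1.png',t)
p=bot.sense()['tcp_pos']; print(proj('side',p),proj('top',p))
a=cv2.resize(s[120:270,240:380],None,fx=4,fy=4,interpolation=cv2.INTER_CUBIC)
cv2.imwrite('pics/s1c.png',a)
```

```text
[0.56141484 0.27279691 0.1863679 ] [ 3.46527014e-01  5.39421994e-01  1.60308927e+00  2.82812512e-05
  1.01095489e+00 -4.64348852e-01]
[316.51554809 160.11262897] [339.12720415 210.33849156]
```

View pics/s1c.png

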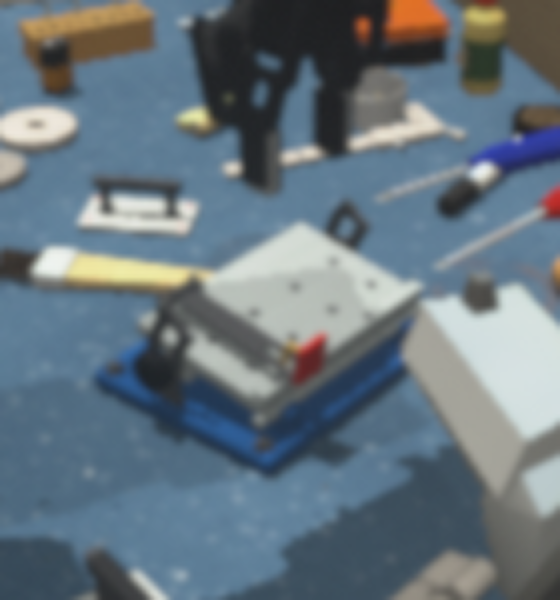

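Emit:
{"api": "move_arm", "payload": {
  "rows": [
    {"x": 0.4, "y": 0.3, "z": -3, "twist": 0},
    {"x": 0, "y": 0, "z": -4, "twist": 0},
    {"x": 0, "y": 0, "z": -3, "twist": 0},
    {"x": 0, "y": 0, "z": 0, "twist": 0},
    {"x": 0, "y": 0, "z": 0, "twist": 0}
  ]
}}

```text
time: 4.62
tcp_pos: [0.5693, 0.2773, 0.0957]
tool_rot: [0.371, 0.929, 0.0, 0.0]
wrist_force: [0.9, -0.2, 0.5]
gripper_width: 0.0524
```

Emit:
{"api": "move_arm", "payload": {
  "rows": [
    {"x": -0.3, "y": -0.1, "z": -1.5, "twist": 0},
    {"x": 0, "y": 0, "z": -1.5, "twist": 0},
    {"x": 0, "y": 0, "z": -0.9, "twist": 0},
    {"x": 0, "y": 0, "z": 0, "twist": 0},
    {"x": 0, "y": 0, "z": 0, "twist": 0}
  ]
}}

```text
time: 5.03
tcp_pos: [0.5664, 0.2763, 0.0567]
tool_rot: [0.371, 0.929, 0.001, 0.001]
wrist_force: [-0.5, 0.2, -0.0]
gripper_width: 0.0523
```

Run:
```python
from h import *
s=imaging.read_camera('side')
p=bot.sense()['tcp_pos']; print(p,fx(p),bot.sense()['wrist_force'])
a=cv2.resize(s[140:260,260:370],None,fx=5,fy=5,interpolation=cv2.INTER_CUBIC)
cv2.imwrite('pics/s2c.png',a)
```

```text
[0.56635203 0.2763329  0.05673646] [-0.06898072  0.04925257  0.05673646] [ 1.47192593 -0.67921809 -0.69582795]
```

View pics/s2c.png

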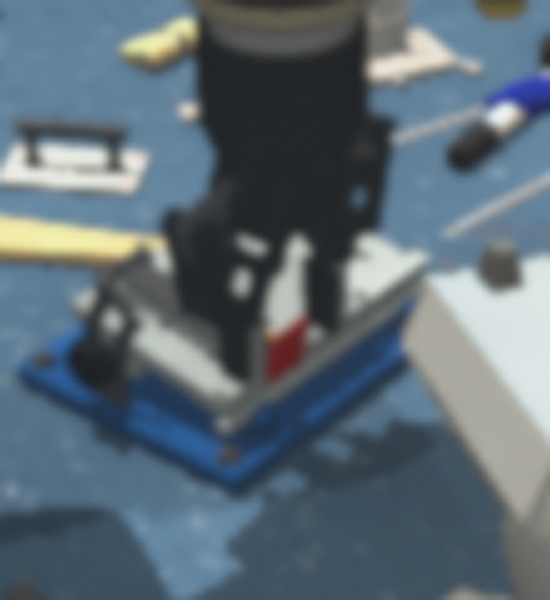

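Emit:
{"api": "move_arm", "payload": {
  "rows": [
    {"x": 0, "y": 0, "z": 0, "twist": 0},
    {"x": 0, "y": 0, "z": 0, "twist": 0},
    {"x": 0, "y": 0, "z": 0, "twist": 0},
    {"x": 0, "y": 0, "z": 0, "twist": 0},
    {"x": 0, "y": 0, "z": 0, "twist": 0},
    {"x": 0, "y": 0, "z": 0, "twist": 0}
  ],
  "fingers": 255,
  "newtons": 35
}}

```text
time: 5.58
tcp_pos: [0.5678, 0.2779, 0.0565]
tool_rot: [0.371, 0.929, 0.003, 0.003]
wrist_force: [7.6, 10.9, 0.8]
gripper_width: 0.0226
```

Run:
```python
from h import *
np.set_printoptions(precision=2,suppress=True)
p=bot.sense()['tcp_pos']; print(bot.sense()); f=fx(p)
# hold point now; assume at tab radial: hinge-relative arc, tilt .17
t=.17
def rel(th):
    x=-104.5*np.cos(th)+21.5*np.sin(th); z=104.5*np.sin(th)+21.5*np.cos(th)
    return np.array([x*np.cos(t)-z*np.sin(t),0,x*np.sin(t)+z*np.cos(t)])
prev=rel(0)
for th in np.arange(.1,2.21,.1):
    d=R@(rel(th)-prev); prev=rel(th); print(round(th,2),d/10, (rel(th)-rel(0))/10)
```

```text
{'time': 5.5833, 'joints': array([ 0.35,  0.71,  1.69,  0.  ,  0.74, -0.46]), 'dq': array([ 0., -0., -0.,  0.,  0., -0.]), 'joint_efforts': array([ -4.48, -65.29, -12.34,  -1.16,   2.45,   0.17]), 'tcp_pos': array([0.57, 0.28, 0.06]), 'tool_rot': array([0.37, 0.93, 0.  , 0.  ]), 'wrist_force': array([ 7.59, 10.89,  0.79]), 'ft_torque': array([ 1.77, -1.02,  0.19]), 'gripper_width': 0.022577689785323908}
0.1 [-0.06  0.06  1.06] [0.09 0.   1.06]
0.2 [-0.14  0.13  1.05] [0.28 0.   2.11]
0.3 [-0.22  0.2   1.02] [0.58 0.   3.14]
0.4 [-0.29  0.27  0.99] [0.98 0.   4.12]
0.5 [-0.36  0.34  0.94] [1.47 0.   5.07]
0.6 [-0.43  0.4   0.89] [2.06 0.   5.96]
0.7 [-0.49  0.46  0.83] [2.73 0.   6.79]
0.8 [-0.55  0.52  0.76] [3.49 0.   7.54]
0.9 [-0.6   0.57  0.68] [4.31 0.   8.22]
1.0 [-0.65  0.61  0.59] [5.2  0.   8.81]
1.1 [-0.69  0.65  0.5 ] [6.14 0.   9.31]
1.2 [-0.72  0.68  0.4 ] [7.13 0.   9.71]
1.3 [-0.74  0.7   0.3 ] [ 8.15  0.   10.02]
1.4 [-0.76  0.72  0.2 ] [ 9.2   0.   10.22]
1.5 [-0.77  0.73  0.09] [10.26  0.   10.31]
1.6 [-0.78  0.73 -0.01] [11.33  0.   10.3 ]
1.7 [-0.77  0.73 -0.12] [12.39  0.   10.18]
1.8 [-0.76  0.72 -0.22] [13.43  0.    9.95]
1.9 [-0.74  0.7  -0.33] [14.44  0.    9.63]
2.0 [-0.71  0.67 -0.43] [15.42  0.    9.2 ]
2.1 [-0.68  0.64 -0.52] [16.35  0.    8.68]
2.2 [-0.63  0.6  -0.61] [17.22  0.    8.06]
```

Emit:
{"api": "move_arm", "payload": {
  "rows": [
    {"x": 0.15, "y": 0.15, "z": 0, "twist": 0},
    {"x": -0.06, "y": 0.06, "z": 1.06, "twist": 0},
    {"x": -0.14, "y": 0.13, "z": 1.05, "twist": 0},
    {"x": -0.22, "y": 0.2, "z": 1.02, "twist": 0},
    {"x": -0.29, "y": 0.27, "z": 0.99, "twist": 0},
    {"x": -0.36, "y": 0.34, "z": 0.94, "twist": 0},
    {"x": 0, "y": 0, "z": 0, "twist": 0}
  ]
}}

```text
time: 6.17
tcp_pos: [0.5568, 0.2887, 0.1076]
tool_rot: [0.371, 0.929, 0.002, 0.001]
wrist_force: [4.3, 3.7, -2.7]
gripper_width: 0.0228
```

Emit:
{"api": "move_arm", "payload": {
  "rows": [
    {"x": -0.43, "y": 0.4, "z": 0.89, "twist": 0},
    {"x": -0.49, "y": 0.46, "z": 0.83, "twist": 0},
    {"x": -0.55, "y": 0.52, "z": 0.76, "twist": 0},
    {"x": -0.6, "y": 0.57, "z": 0.68, "twist": 0},
    {"x": -0.65, "y": 0.61, "z": 0.59, "twist": 0},
    {"x": -0.69, "y": 0.65, "z": 0.5, "twist": 0},
    {"x": -0.72, "y": 0.68, "z": 0.4, "twist": 0},
    {"x": -0.74, "y": 0.7, "z": 0.3, "twist": 0},
    {"x": 0, "y": 0, "z": 0, "twist": 0}
  ]
}}

```text
time: 6.92
tcp_pos: [0.508, 0.3351, 0.1568]
tool_rot: [0.37, 0.929, 0.002, 0.002]
wrist_force: [5.3, 4.6, 2.5]
gripper_width: 0.0222
```

Emit:
{"api": "move_arm", "payload": {
  "rows": [
    {"x": -0.76, "y": 0.72, "z": 0.2, "twist": 0},
    {"x": -0.77, "y": 0.73, "z": 0.09, "twist": 0},
    {"x": -0.78, "y": 0.73, "z": -0.01, "twist": 0},
    {"x": -0.77, "y": 0.73, "z": -0.12, "twist": 0},
    {"x": -0.76, "y": 0.72, "z": -0.22, "twist": 0},
    {"x": -0.74, "y": 0.7, "z": -0.33, "twist": 0},
    {"x": -0.71, "y": 0.67, "z": -0.43, "twist": 0},
    {"x": -0.68, "y": 0.64, "z": -0.52, "twist": 0},
    {"x": -0.63, "y": 0.6, "z": -0.61, "twist": 0},
    {"x": 0, "y": 0, "z": 0, "twist": 0}
  ]
}}

```text
time: 7.75
tcp_pos: [0.4416, 0.3983, 0.1368]
tool_rot: [0.37, 0.929, 0.003, 0.001]
wrist_force: [-0.4, 8.6, 9.3]
gripper_width: 0.0218
```

Emit:
{"api": "move_arm", "payload": {
  "rows": [
    {"x": 0, "y": 0, "z": 0, "twist": 0},
    {"x": 0, "y": 0, "z": 0, "twist": 0},
    {"x": 0, "y": 0, "z": 0, "twist": 0},
    {"x": 0, "y": 0, "z": 0, "twist": 0},
    {"x": 0, "y": 0, "z": 1.5, "twist": 0},
    {"x": 0, "y": 0, "z": 3, "twist": 0},
    {"x": 0, "y": 0, "z": 4, "twist": 0},
    {"x": 0, "y": 0, "z": 4, "twist": 0},
    {"x": 0, "y": 0, "z": 2, "twist": 0},
    {"x": 0, "y": 0, "z": 0, "twist": 0}
  ],
  "fingers": 100
}}

```text
time: 8.58
tcp_pos: [0.4426, 0.3962, 0.2854]
tool_rot: [0.371, 0.929, 0.003, 0.002]
wrist_force: [-0.5, 0.1, 0.4]
gripper_width: 0.052
```

Run:
```python
from h import *
s=imaging.read_camera('side');t=imaging.read_camera('top'); cv2.imwrite('pics/s3.png',s);cv2.imwrite('pics/t3.png',t)
a=cv2.resize(s[130:260,240:370],None,fx=4,fy=4,interpolation=cv2.INTER_CUBIC)[:,:390]
a=cv2.resize(s[130:260,250:350],None,fx=4,fy=4,interpolation=cv2.INTER_CUBIC)
b=cv2.resize(t[175:305,255:355],None,fx=4,fy=4,interpolation=cv2.INTER_CUBIC)
cv2.imwrite('pics/st3.png',np.hstack([a,b]))
for n in("top","side"):
    im=(t if n=="top" else s).astype(int)
    m=((im[...,2]>im[...,1]+50)&(im[...,2]>im[...,0]+50)).astype(np.uint8)
    k,l,st,ce=cv2.connectedComponentsWithStats(m)
    for i in range(1,k):
        if 250<ce[i][0]<360 and 160<ce[i][1]<300: print(n,st[i],ce[i])
```

```text
(no output)
```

View pics/st3.png

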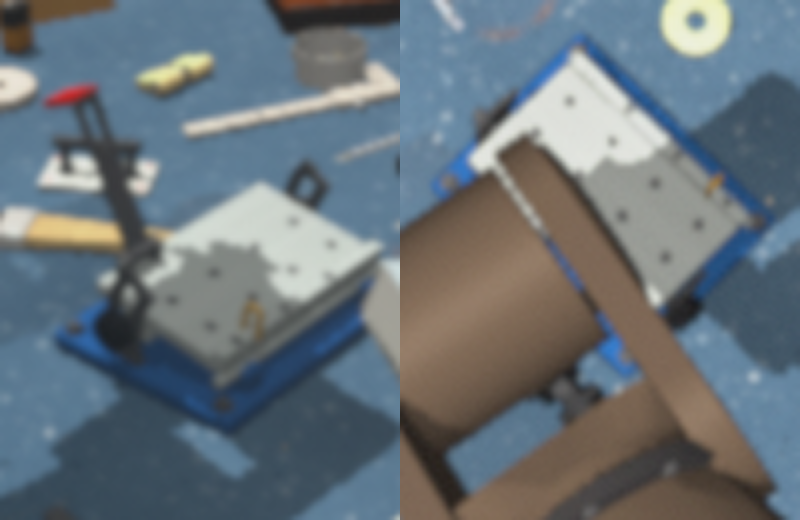

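Run:
```python
from h import *
np.set_printoptions(precision=4,suppress=True)
def onfy(uv,y):
    o,d=ray("side",uv); fo=fx(o); fd=d@R; return fo+fd*(y-fo[1])/fd[1]
P=lambda u,v:(250+(u-1.5)/4,130+(v-1.5)/4)
tab=onfy(P(72,95),.048); hin=onfy(P(146,250),.048); print(tab,hin,tab-hin)
v=tab-hin; print('strap+tab world ang',np.arctan2(v[2],v[0]))
# theta scan
for t in(.15,.17,.2):
  for th in(1.6,1.8,2.0,2.2):
    x=-104.5*np.cos(th)+21.5*np.sin(th); z=104.5*np.sin(th)+21.5*np.cos(th)
    print(t,th,(x*np.cos(t)-z*np.sin(t)),x*np.sin(t)+z*np.cos(t))
q=bot.sense(); print(q['tcp_pos'],q['joints'])
```

```text
[0.0882 0.048  0.1598] [0.033  0.048  0.0703] [0.0552 0.     0.0896]
strap+tab world ang 1.018669657766289
0.15 1.6 8.750789908418355 106.32931710482637
0.15 1.8 29.700730992062958 102.47129636408972
0.15 2.0 49.46659765713054 94.52806840419181
0.15 2.2 67.26038717448408 82.81630465758839
0.17 1.6 6.622595236265351 106.48305608093992
0.17 1.8 27.6455017422476 103.04477780760841
0.17 2.0 47.56626933419202 95.49842941968788
0.17 2.2 65.59071987182516 84.14486001352526
0.2 1.6 3.425602761676725 106.63379035614926
0.2 1.8 24.54218254587704 103.82765178835957
0.2 2.0 44.680342959308796 96.88223239087003
0.2 2.2 63.037239095928555 86.07442411752017
[0.4414 0.3955 0.2806] [ 0.6191  0.3992  1.5768  0.      1.1649 -0.1916]
```

Emit:
{"api": "move_arm", "payload": {
  "rows": [
    {"x": 0.38, "y": -3.72, "z": 0, "twist": -0.028},
    {"x": 0.38, "y": -3.72, "z": 0, "twist": -0.028},
    {"x": 0.38, "y": -3.72, "z": 0, "twist": -0.028},
    {"x": 0.38, "y": -3.72, "z": 0, "twist": -0.028},
    {"x": 0.38, "y": -3.72, "z": 0, "twist": -0.028},
    {"x": 0.38, "y": -3.72, "z": 0, "twist": -0.028},
    {"x": 0.38, "y": -3.72, "z": 0, "twist": -0.028},
    {"x": 0.38, "y": -3.72, "z": 0, "twist": -0.028},
    {"x": 0, "y": 0, "z": -4, "twist": 0},
    {"x": 0, "y": 0, "z": -4, "twist": 0},
    {"x": 0, "y": 0, "z": -4, "twist": 0},
    {"x": 0, "y": 0, "z": -4, "twist": 0}
  ]
}}

```text
time: 9.68
tcp_pos: [0.4706, 0.0975, 0.1177]
tool_rot: [0.473, 0.881, -0.0, -0.001]
wrist_force: [2.1, 0.2, -1.2]
gripper_width: 0.052
```

Emit:
{"api": "move_arm", "payload": {
  "rows": [
    {"x": 0, "y": 0, "z": -2, "twist": 0},
    {"x": 0, "y": 0, "z": 0, "twist": 0},
    {"x": 0, "y": 0, "z": 0, "twist": 0}
  ]
}}

```text
time: 9.93
tcp_pos: [0.471, 0.098, 0.0991]
tool_rot: [0.472, 0.881, -0.001, -0.002]
wrist_force: [-0.1, 0.1, 1.2]
gripper_width: 0.052
```

Run:
```python
from h import *
s=imaging.read_camera('side'); p=bot.sense()['tcp_pos']; print(p,proj('side',p), proj('side',[.4725,.0975,.05]))
cv2.imwrite('pics/s4.png',s)
a=cv2.resize(s[190:330,220:350],None,fx=4,fy=4,interpolation=cv2.INTER_CUBIC)
cv2.imwrite('pics/s4c.png',a)
```

```text
[0.47172843 0.09807924 0.10037896] [274.0767675  249.55034298] [276.24282697 269.50893171]
```

View pics/s4c.png

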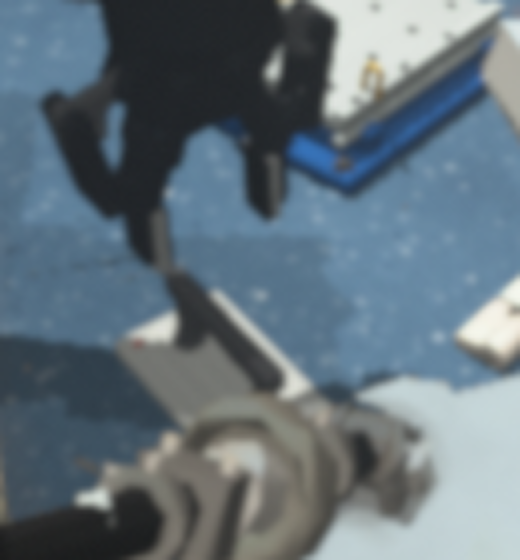

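Emit:
{"api": "move_arm", "payload": {
  "rows": [
    {"x": 0.1, "y": 0, "z": -2.5, "twist": 0},
    {"x": 0, "y": 0, "z": -2.5, "twist": 0},
    {"x": 0, "y": 0, "z": -2, "twist": 0},
    {"x": 0, "y": 0, "z": -0.5, "twist": 0},
    {"x": 0, "y": 0, "z": 0, "twist": 0},
    {"x": 0, "y": 0, "z": 0, "twist": 0}
  ]
}}

```text
time: 10.48
tcp_pos: [0.4735, 0.0983, 0.0267]
tool_rot: [0.472, 0.881, 0.0, 0.001]
wrist_force: [-0.6, -0.1, 0.3]
gripper_width: 0.0521
```

Emit:
{"api": "move_arm", "payload": {
  "rows": [
    {"x": 0, "y": 0, "z": 0, "twist": 0},
    {"x": 0, "y": 0, "z": 0, "twist": 0},
    {"x": 0, "y": 0, "z": 0, "twist": 0},
    {"x": 0, "y": 0, "z": 0, "twist": 0},
    {"x": 0, "y": 0, "z": 0, "twist": 0},
    {"x": 0, "y": 0, "z": 0, "twist": 0},
    {"x": 0, "y": 0, "z": 0, "twist": 0},
    {"x": 0, "y": 0, "z": 0, "twist": 0}
  ],
  "fingers": 255,
  "newtons": 30
}}

```text
time: 11.15
tcp_pos: [0.4731, 0.0982, 0.0261]
tool_rot: [0.472, 0.881, 0.0, 0.0]
wrist_force: [-1.6, -1.5, 8.1]
gripper_width: 0.0114
```

Emit:
{"api": "move_arm", "payload": {
  "rows": [
    {"x": 0, "y": 0, "z": 2, "twist": 0},
    {"x": 0, "y": 0, "z": 4, "twist": 0},
    {"x": 0, "y": 0, "z": 4, "twist": 0},
    {"x": 0, "y": 0, "z": 4, "twist": 0},
    {"x": 0, "y": 0, "z": 2, "twist": 0},
    {"x": 0, "y": 0, "z": 0, "twist": 0}
  ]
}}

```text
time: 11.65
tcp_pos: [0.4742, 0.0983, 0.1896]
tool_rot: [0.472, 0.881, 0.002, 0.003]
wrist_force: [-0.1, -0.9, -2.7]
gripper_width: 0.0112
```

Emit:
{"api": "move_arm", "payload": {
  "rows": [
    {"x": 0.92, "y": 2.47, "z": 0, "twist": -0.11},
    {"x": 0.92, "y": 2.47, "z": 0, "twist": -0.11},
    {"x": 0.92, "y": 2.47, "z": 0, "twist": -0.11},
    {"x": 0.92, "y": 2.47, "z": 0, "twist": -0.11},
    {"x": 0.92, "y": 2.47, "z": 0, "twist": -0.11},
    {"x": 0.92, "y": 2.47, "z": 0, "twist": -0.11},
    {"x": 0.92, "y": 2.47, "z": 0, "twist": -0.11},
    {"x": 0.92, "y": 2.47, "z": 0, "twist": -0.11},
    {"x": 0.92, "y": 2.47, "z": 0, "twist": -0.11},
    {"x": 0.92, "y": 2.47, "z": 0, "twist": -0.11},
    {"x": 0, "y": 0, "z": 0, "twist": -0.11},
    {"x": 0, "y": 0, "z": 0, "twist": -0.11}
  ]
}}

```text
time: 12.65
tcp_pos: [0.5643, 0.3462, 0.1828]
tool_rot: [0.914, 0.405, -0.001, 0.0]
wrist_force: [-0.8, -0.5, -2.4]
gripper_width: 0.0112
```

Emit:
{"api": "move_arm", "payload": {
  "rows": [
    {"x": 0, "y": 0, "z": -2, "twist": -0.024},
    {"x": 0, "y": 0, "z": -2, "twist": 0},
    {"x": 0, "y": 0, "z": 0, "twist": 0},
    {"x": 0, "y": 0, "z": 0, "twist": 0}
  ]
}}

```text
time: 12.98
tcp_pos: [0.5641, 0.3448, 0.1434]
tool_rot: [0.918, 0.396, -0.002, 0.0]
wrist_force: [0.0, -0.3, -2.6]
gripper_width: 0.0114
```

Run:
```python
from h import *
s=imaging.read_camera('side'); t=imaging.read_camera('top')
q=bot.sense(); p=q['tcp_pos']; print(p,fx(p),q['tool_rot'],q['gripper_width'],q['wrist_force'])
cv2.imwrite('pics/s5.png',s);cv2.imwrite('pics/t5.png',t)
a=cv2.resize(s[110:260,230:370],None,fx=4,fy=4,interpolation=cv2.INTER_CUBIC)
cv2.imwrite('pics/s5c.png',a)
```

```text
[0.56509917 0.34520449 0.14566573] [-2.07929211e-02  3.06055685e-05  1.45665732e-01] [9.18336219e-01 3.95801181e-01 1.10334494e-04 3.79206035e-05] 0.011419711067853697 [ 1.22583116  0.53344189 -2.93569121]
```

View pics/s5c.png

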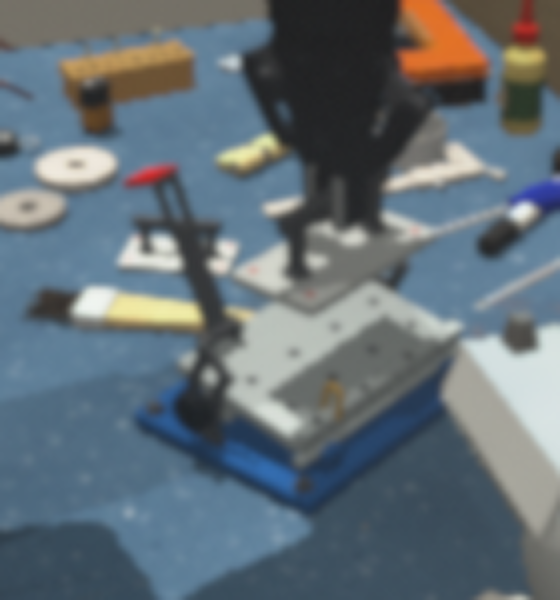

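Run:
```python
from h import *
P=lambda u,v:(230+(u-1.5)/4,110+(v-1.5)/4)
for u in((312,306),(233,270),(432,235)): print(fx(onz('side',P(*u),.1265)))
```

```text
[-0.05116142  0.06267166  0.1265    ]
[0.01156204 0.06062314 0.1265    ]
[-0.05403404 -0.04708338  0.1265    ]
```

Emit:
{"api": "move_arm", "payload": {
  "rows": [
    {"x": 0, "y": 0, "z": -2, "twist": 0},
    {"x": 0, "y": 0, "z": -2, "twist": 0},
    {"x": 0, "y": 0, "z": -1.5, "twist": 0},
    {"x": 0, "y": 0, "z": -0.7, "twist": 0},
    {"x": 0, "y": 0, "z": 0, "twist": 0}
  ],
  "newtons": 20
}}

```text
time: 13.5
tcp_pos: [0.5655, 0.3466, 0.0843]
tool_rot: [0.918, 0.396, 0.002, -0.001]
wrist_force: [-1.4, 6.0, 0.9]
gripper_width: 0.0111
```

Emit:
{"api": "move_arm", "payload": {
  "rows": [
    {"x": 0, "y": 0, "z": -0.2, "twist": 0},
    {"x": 0, "y": 0, "z": -0.2, "twist": 0},
    {"x": 0, "y": 0, "z": 0, "twist": 0}
  ]
}}

```text
time: 13.75
tcp_pos: [0.5659, 0.3469, 0.0831]
tool_rot: [0.918, 0.396, 0.003, -0.001]
wrist_force: [-5.1, 5.3, 15.1]
gripper_width: 0.0111
```

Emit:
{"api": "move_arm", "payload": {
  "rows": [
    {"x": 0, "y": 0, "z": -0.2, "twist": 0},
    {"x": 0, "y": 0, "z": 0, "twist": 0},
    {"x": 0, "y": 0, "z": 0, "twist": 0}
  ]
}}

```text
time: 14.0
tcp_pos: [0.5665, 0.347, 0.0827]
tool_rot: [0.918, 0.396, 0.004, -0.001]
wrist_force: [-7.1, 2.9, 27.3]
gripper_width: 0.0111
```

Emit:
{"api": "move_arm", "payload": {
  "rows": [
    {"x": 0, "y": 0, "z": 0.8, "twist": 0},
    {"x": 0, "y": 0, "z": 0.7, "twist": 0},
    {"x": -0.36, "y": 0.34, "z": 0, "twist": 0},
    {"x": -0.36, "y": 0.34, "z": 0, "twist": 0},
    {"x": 0, "y": 0, "z": -0.5, "twist": 0},
    {"x": 0, "y": 0, "z": 0, "twist": 0},
    {"x": 0, "y": 0, "z": 0, "twist": 0}
  ]
}}

```text
time: 14.58
tcp_pos: [0.5573, 0.3518, 0.0864]
tool_rot: [0.918, 0.396, -0.001, 0.0]
wrist_force: [0.0, 0.2, -2.5]
gripper_width: 0.0118
```

Run:
```python
from h import *
s=imaging.read_camera('side')
q=bot.sense(); p=q['tcp_pos']; print(p,fx(p),q['gripper_width'],q['wrist_force'])
cv2.imwrite('pics/s6.png',s)
a=cv2.resize(s[150:250,260:360],None,fx=6,fy=6,interpolation=cv2.INTER_CUBIC)
cv2.imwrite('pics/s6c.png',a)
```

```text
[0.55748073 0.3518262  0.08660898] [-0.01070749  0.0004451   0.08660898] 0.011588976519422142 [ 0.36796569 -0.39539924 -3.94561903]
```

View pics/s6c.png

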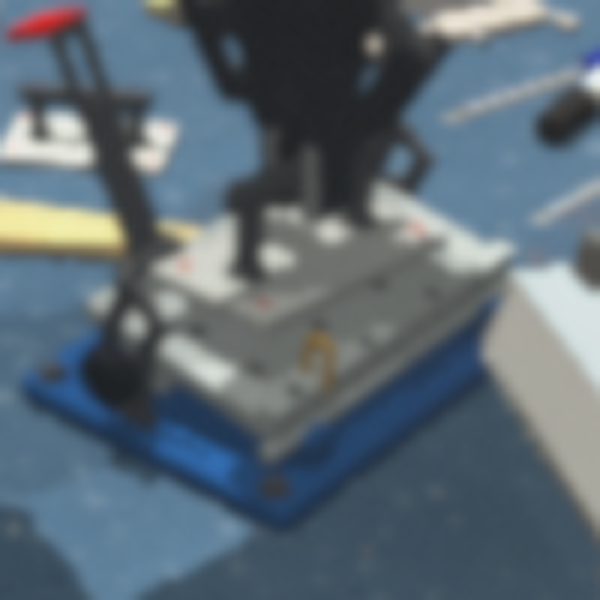

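Emit:
{"api": "move_arm", "payload": {
  "rows": [
    {"x": 0, "y": 0, "z": -0.3, "twist": 0},
    {"x": 0, "y": 0, "z": 0, "twist": 0},
    {"x": 0, "y": 0, "z": 0, "twist": 0}
  ]
}}

```text
time: 14.88
tcp_pos: [0.5579, 0.3519, 0.0845]
tool_rot: [0.918, 0.396, 0.0, -0.0]
wrist_force: [1.0, -0.9, -0.2]
gripper_width: 0.0114
```

Emit:
{"api": "move_arm", "payload": {
  "rows": [
    {"x": 0, "y": 0, "z": -0.2, "twist": 0},
    {"x": 0, "y": 0, "z": 0, "twist": 0},
    {"x": 0, "y": 0, "z": 0, "twist": 0}
  ]
}}

```text
time: 15.13
tcp_pos: [0.558, 0.3517, 0.083]
tool_rot: [0.918, 0.396, 0.0, 0.0]
wrist_force: [-0.6, -3.1, 4.5]
gripper_width: 0.0113
```

Emit:
{"api": "move_arm", "payload": {
  "rows": [
    {"x": 0, "y": 0, "z": -0.2, "twist": 0},
    {"x": 0, "y": 0, "z": 0, "twist": 0},
    {"x": 0, "y": 0, "z": 0, "twist": 0}
  ]
}}

```text
time: 15.38
tcp_pos: [0.558, 0.3516, 0.081]
tool_rot: [0.918, 0.396, 0.0, 0.0]
wrist_force: [-0.4, -4.2, 7.0]
gripper_width: 0.0109
```

Emit:
{"api": "move_arm", "payload": {
  "rows": [
    {"x": 0, "y": 0, "z": -0.2, "twist": 0},
    {"x": 0, "y": 0, "z": 0, "twist": 0},
    {"x": 0, "y": 0, "z": 0, "twist": 0}
  ]
}}

```text
time: 15.63
tcp_pos: [0.558, 0.3515, 0.079]
tool_rot: [0.918, 0.396, 0.0, 0.0]
wrist_force: [-1.8, -4.6, 7.1]
gripper_width: 0.0115
```

Emit:
{"api": "move_arm", "payload": {
  "rows": [
    {"x": 0, "y": 0, "z": -0.2, "twist": 0},
    {"x": 0, "y": 0, "z": 0, "twist": 0},
    {"x": 0, "y": 0, "z": 0, "twist": 0}
  ]
}}

```text
time: 15.88
tcp_pos: [0.5581, 0.3515, 0.0773]
tool_rot: [0.918, 0.396, 0.0, 0.0]
wrist_force: [-2.5, -6.2, 7.9]
gripper_width: 0.0114
```

Emit:
{"api": "move_arm", "payload": {
  "rows": [
    {"x": 0, "y": 0, "z": -0.2, "twist": 0},
    {"x": 0, "y": 0, "z": 0, "twist": 0},
    {"x": 0, "y": 0, "z": 0, "twist": 0}
  ]
}}

```text
time: 16.13
tcp_pos: [0.5586, 0.351, 0.0762]
tool_rot: [0.918, 0.396, 0.001, 0.001]
wrist_force: [-1.5, -11.0, 16.1]
gripper_width: 0.0114
```

Emit:
{"api": "move_arm", "payload": {
  "rows": [
    {"x": 0, "y": 0, "z": -0.2, "twist": 0},
    {"x": 0, "y": 0, "z": 0, "twist": 0},
    {"x": 0, "y": 0, "z": 0, "twist": 0}
  ]
}}

```text
time: 16.38
tcp_pos: [0.5593, 0.3503, 0.0752]
tool_rot: [0.918, 0.396, 0.001, 0.001]
wrist_force: [-0.7, -16.4, 23.9]
gripper_width: 0.0115
```

Run:
```python
from h import *
s=imaging.read_camera('side')
q=bot.sense(); p=q['tcp_pos']; print(p,fx(p),q['gripper_width'],q['wrist_force'],q['ft_torque'])
cv2.imwrite('pics/s7.png',s)
g=cv2.resize(s[165:245,270:350],None,fx=4,fy=4,interpolation=cv2.INTER_CUBIC)
# red screw dots on plate (weak red)
h=cv2.cvtColor(s,cv2.COLOR_BGR2HSV).astype(int)
im=s.astype(int); m=((im[...,2]-np.maximum(im[...,1],im[...,0]))>18).astype(np.uint8); m[:165]=0;m[245:]=0;m[:,:270]=0;m[:,350:]=0
k,l,st,ce=cv2.connectedComponentsWithStats(m)
for i in range(1,k): print(st[i],ce[i])
```

```text
[0.55925453 0.35035759 0.07518197] [-0.01300549  0.00029542  0.07518197] 0.011419244940785825 [ -1.28380964 -17.11053437  23.37304793] [-2.12576229  0.27155026 -0.02040413]
[330 188   2   2   4] [330.5 188.5]
[291 198   2   2   4] [291.5 198.5]
[305 205   1   2   2] [305.  205.5]
[313 206   1   1   1] [313. 206.]
```

Emit:
{"api": "move_arm", "payload": {
  "rows": [
    {"x": 0, "y": 0, "z": 0.2, "twist": 0},
    {"x": 0.15, "y": -0.14, "z": -0.03, "twist": 0},
    {"x": 0.15, "y": -0.14, "z": -0.03, "twist": 0},
    {"x": 0.15, "y": -0.14, "z": -0.03, "twist": 0},
    {"x": 0.15, "y": -0.14, "z": -0.04, "twist": 0},
    {"x": 0, "y": 0, "z": 0, "twist": 0}
  ]
}}

```text
time: 16.93
tcp_pos: [0.5638, 0.3475, 0.0742]
tool_rot: [0.919, 0.395, 0.001, -0.001]
wrist_force: [-3.4, 4.4, 8.5]
gripper_width: 0.0115
```

Emit:
{"api": "move_arm", "payload": {
  "rows": [
    {"x": 0.15, "y": -0.14, "z": -0.04, "twist": 0},
    {"x": 0, "y": 0, "z": 0, "twist": 0},
    {"x": 0, "y": 0, "z": 0, "twist": 0}
  ]
}}

```text
time: 17.18
tcp_pos: [0.5649, 0.347, 0.074]
tool_rot: [0.919, 0.395, 0.001, -0.001]
wrist_force: [-5.5, 10.1, 9.0]
gripper_width: 0.0115
```

Emit:
{"api": "move_arm", "payload": {
  "rows": [
    {"x": 0.15, "y": -0.14, "z": -0.03, "twist": 0},
    {"x": 0, "y": 0, "z": 0, "twist": 0},
    {"x": 0, "y": 0, "z": 0, "twist": 0}
  ]
}}

```text
time: 17.43
tcp_pos: [0.5656, 0.3467, 0.0739]
tool_rot: [0.919, 0.395, 0.001, -0.002]
wrist_force: [-10.9, 18.2, 11.8]
gripper_width: 0.0113
```

Emit:
{"api": "move_arm", "payload": {
  "rows": [
    {"x": 0.15, "y": -0.14, "z": -0.03, "twist": 0},
    {"x": 0, "y": 0, "z": 0, "twist": 0},
    {"x": 0, "y": 0, "z": 0, "twist": 0}
  ]
}}

```text
time: 17.68
tcp_pos: [0.5662, 0.3465, 0.0739]
tool_rot: [0.919, 0.395, 0.001, -0.003]
wrist_force: [-16.8, 24.6, 15.7]
gripper_width: 0.011
```

```bash
cat > dots.py <<'E'
from h import *
def dot(im,uv,r=4):
    im=im.astype(float); u,v=map(int,np.round(uv)); w=im[v-r:v+r+1,u-r:u+r+1]
    g=w[...,2]-(w[...,1]+w[...,0])/2; g=np.clip(g-np.median(g)-6,0,None)
    yy,xx=np.mgrid[v-r:v+r+1,u-r:u+r+1]; return np.array([(g*xx).sum(),(g*yy).sum()])/g.sum(), g.sum()
E
python3 - <<'E'
from dots import *
np.set_printoptions(precision=4,suppress=True)
s5=cv2.imread('pics/s5.png'); p5=np.array([.5651,.3452,.14567])
L=[]
for uv in((292.2,176.6),(306.6,183.1),(333.4,166.9)):
    d,g=dot(s5,uv); f=fx(onz('side',d,p5[2]+.0169-.035))-fx(p5); L.append(f); print(d,g,f)
s8=imaging.read_camera('side'); cv2.imwrite('pics/s8.png',s8); q=bot.sense();p8=q['tcp_pos']; print(p8,q['wrist_force'])
for i,s,p in ((7,cv2.imread('pics/s7.png'),np.array([.55925,.35036,.07518])),(8,s8,p8)):
  for l in L:
    pr=[]
    for ph in(0,.17):
        b=l-np.array([0,0,.0169]); c,n=np.cos(ph),np.sin(ph)
        b=np.array([b[0]*c-b[2]*n,b[1],b[0]*n+b[2]*c])+np.array([0,0,.0169])
        pr.append(proj('side',wd(fx(p)+b)))
    d,g=dot(s,(pr[0]+pr[1])/2); print(i,'seen',d,g,'pred0',pr[0],'pred.17',pr[1])
E
```

```text
[292.9513 177.2434] 133.5 [ 0.0214  0.0549 -0.0181]
[307.0833 183.1019] 54.0 [-0.0219  0.0546 -0.0181]
[333.1598 167.3728] 84.5 [-0.0228 -0.0428 -0.0181]
[0.5662 0.3465 0.0739] [-16.4238  24.6009  15.6468]
7 seen [291.3883 198.4982] 136.5 pred0 [291.7233 201.2187] pred.17 [289.9653 199.0339]
7 seen [305.1517 205.6897] 72.5 pred0 [305.1457 207.4061] pred.17 [303.2166 207.5851]
7 seen [330.2351 188.7781] 151.0 pred0 [330.1836 190.7624] pred.17 [328.2461 191.0635]
8 seen [293.4295 198.6164] 152.5 pred0 [294.5885 202.4044] pred.17 [292.8244 200.2137]
8 seen [309.4728 207.6803] 147.0 pred0 [308.1157 208.637 ] pred.17 [306.1652 208.8095]
8 seen [332.2645 190.6387] 77.5 pred0 [333.0108 191.8737] pred.17 [331.0538 192.1695]
```

Emit:
{"api": "move_arm", "payload": {
  "rows": [
    {"x": 0, "y": 0, "z": -0.2, "twist": 0},
    {"x": 0, "y": 0, "z": 0, "twist": 0},
    {"x": 0, "y": 0, "z": -0.2, "twist": 0},
    {"x": 0, "y": 0, "z": 0, "twist": 0},
    {"x": 0, "y": 0, "z": 0, "twist": 0}
  ]
}}

```text
time: 18.15
tcp_pos: [0.5669, 0.3449, 0.071]
tool_rot: [0.919, 0.395, 0.001, -0.002]
wrist_force: [-14.4, 12.3, 24.6]
gripper_width: 0.0114
```

```bash
cat >> dots.py <<'E'
s5=cv2.imread('pics/s5.png'); p5=np.array([.5651,.3452,.14567])
L=[fx(onz('side',dot(s5,uv)[0],p5[2]+.0169-.035))-fx(p5) for uv in((292.2,176.6),(306.6,183.1),(333.4,166.9))]
def check(s,p):
    for l in L:
        pr=[]
        for ph in(0,.17):
            b=l-np.array([0,0,.0169]); c,n=np.cos(ph),np.sin(ph)
            b=np.array([b[0]*c-b[2]*n,b[1],b[0]*n+b[2]*c])+np.array([0,0,.0169])
            pr.append(proj('side',wd(fx(p)+b)))
        d,g=dot(s,(pr[0]+pr[1])/2-[0,1.5],3); print('seen',d,g,'pred0',pr[0],'pred.17',pr[1])
def now(name):
    s=imaging.read_camera('side'); cv2.imwrite(f'pics/{name}.png',s); q=bot.sense(); p=q['tcp_pos']
    print(p,fx(p),'F fixture',q['wrist_force']@R,q['ft_torque']@R,q['gripper_width'],q['time']); check(s,p)
E
python3 - <<'E'
from dots import *
np.set_printoptions(precision=4,suppress=True)
now('s9')
E
```

```text
[0.5669 0.3448 0.071 ] [-0.0224 -0.0009  0.071 ] F fixture [18.4795  3.6187 25.1045] [ 0.2373 -4.1094 -0.2331] 0.011130198772763174 18.2
seen [293.3455 199.4727] 137.5 pred0 [294.9565 203.753 ] pred.17 [293.1927 201.5619]
seen [310.2946 208.0543] 64.5 pred0 [308.4882 210.0179] pred.17 [306.5363 210.1825]
seen [332.2808 191.613 ] 146.0 pred0 [333.3505 193.1677] pred.17 [331.3922 193.4564]
```

Emit:
{"api": "move_arm", "payload": {
  "rows": [
    {"x": 0, "y": 0, "z": -0.1, "twist": 0},
    {"x": 0, "y": 0, "z": -0.1, "twist": 0},
    {"x": 0, "y": 0, "z": 0, "twist": 0},
    {"x": 0, "y": 0, "z": 0, "twist": 0},
    {"x": 0, "y": 0, "z": 0, "twist": 0}
  ],
  "newtons": 35
}}

```text
time: 18.62
tcp_pos: [0.5671, 0.3448, 0.0702]
tool_rot: [0.918, 0.395, 0.001, -0.002]
wrist_force: [-18.9, 9.5, 36.0]
gripper_width: 0.0114
```

Run:
```python
from dots import *
np.set_printoptions(precision=4,suppress=True)
now('s10')
s=cv2.imread('pics/s10.png'); cv2.imwrite('pics/s10c.png',cv2.resize(s[165:245,262:358],None,fx=7,fy=7,interpolation=cv2.INTER_CUBIC))
```

```text
[0.5671 0.3448 0.0703] [-0.0225 -0.001   0.0703] F fixture [20.7805  6.4247 36.0144] [ 0.9125 -3.779  -0.3174] 0.011452883891775066 18.6667
seen [293.3855 199.5221] 124.5 pred0 [295.0481 203.9977] pred.17 [293.285  201.8073]
seen [310.3309 208.1618] 68.0 pred0 [308.5767 210.2663] pred.17 [306.6251 210.4295]
seen [332.2275 191.6953] 116.5 pred0 [333.4237 193.4058] pred.17 [331.4658 193.6931]
```

View pics/s10c.png

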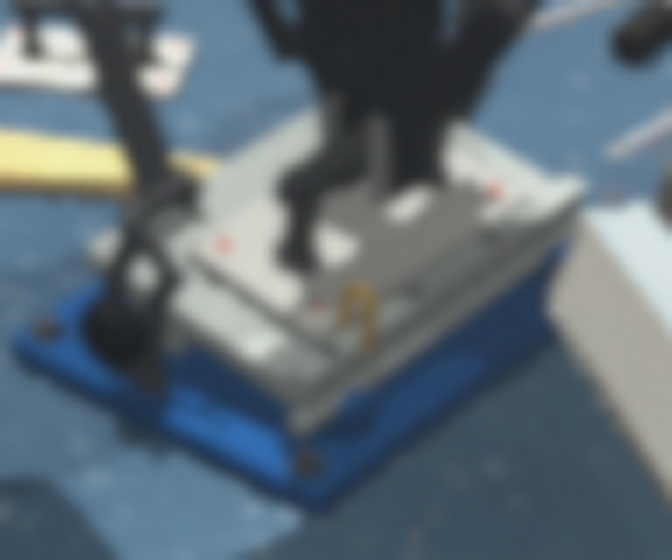

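Run:
```python
from h import *
np.set_printoptions(precision=1,suppress=True)
c=lambda P:(proj('side',P)-[262,165])*7
for t in(.15,.17,.2):
    S0=np.array([-.049,0,.043]); r=lambda x,y,z:wd(S0+np.array([x*np.cos(t)-z*np.sin(t),y,x*np.sin(t)+z*np.cos(t)]))
    print(t,'table near edge lo/hi',c(r(-.01,.08,.006)),c(r(0,.08,0)),c(r(.095,.08,0)),'far lo',c(r(-.01,-.08,.006)),'plate near end',c(r(0,.06,.008)),c(r(.064,.06,.008)),'dots',c(r(.0103,.0545,.008)),c(r(.0537,.0545,.008)),c(r(.0103,-.0435,.008)))
```

```text
0.15 table near edge lo/hi [310.  380.5] [285.9 379.2] [ 83.7 247.8] far lo [589.1 182.1] plate near end [326.7 334.4] [188.4 246.7] dots [314.4 312.7] [220.7 253.7] [487.9 193.7]
0.17 table near edge lo/hi [310.2 381.1] [285.9 379.2] [ 83.9 243.6] far lo [589.2 182.7] plate near end [327.1 334.7] [189.  244.1] dots [314.8 312.5] [221.3 251.5] [488.3 193.5]
0.2 table near edge lo/hi [310.5 382. ] [285.9 379.2] [ 84.4 237.5] far lo [589.5 183.5] plate near end [327.6 335. ] [190.  240.3] dots [315.4 312.2] [222.3 248.4] [489.  193.2]
```

Run:
```python
from h import *
np.set_printoptions(precision=2,suppress=True)
for t in(.15,.17,.2):
  S0=np.array([-.049,0,.043])
  for hx,hy,s in ((-.0303,-.0613,(391,104)),(-.0303,-.0214,(352,131)),(.0014,-.0613,(353,80)),(.0014,-.0214,(315,106)),(.0014,.0186,(275,132)),(.0448,-.08,(320,42))):
    z=.043+(hx+.049)*np.tan(t); print(t,np.array(S(*s))-proj('side',wd([hx,hy,z])))
```

```text
0.15 [-0.46 -0.13]
0.15 [-0.77  0.18]
0.15 [-0.5  -0.68]
0.15 [-0.45 -0.37]
0.15 [-0.33 -0.43]
0.15 [-0.62 -0.3 ]
0.17 [-0.46 -0.01]
0.17 [-0.77  0.3 ]
0.17 [-0.5  -0.34]
0.17 [-0.44 -0.03]
0.17 [-0.32 -0.09]
0.17 [-0.61  0.31]
0.2 [-0.46  0.18]
0.2 [-0.77  0.49]
0.2 [-0.51  0.16]
0.2 [-0.44  0.48]
0.2 [-0.3   0.43]
0.2 [-0.6   1.24]
```

Emit:
{"api": "move_arm", "payload": {
  "rows": [
    {"x": 0, "y": 0, "z": 0, "twist": 0},
    {"x": 0, "y": 0, "z": 0, "twist": 0},
    {"x": 0, "y": 0, "z": 0, "twist": 0},
    {"x": 0, "y": 0, "z": 0, "twist": 0},
    {"x": 0, "y": 0, "z": 0, "twist": 0},
    {"x": 0, "y": 0, "z": 0, "twist": 0},
    {"x": 0, "y": 0, "z": 0, "twist": 0},
    {"x": 0, "y": 0, "z": 0, "twist": 0},
    {"x": 0, "y": 0, "z": 0, "twist": 0},
    {"x": 0, "y": 0, "z": 0, "twist": 0}
  ]
}}

```text
time: 19.5
tcp_pos: [0.5671, 0.3448, 0.0702]
tool_rot: [0.918, 0.396, 0.001, -0.002]
wrist_force: [-18.9, 8.0, 36.1]
gripper_width: 0.0114
```

Run:
```python
from dots import *
np.set_printoptions(precision=4,suppress=True)
now('s11')
# table / hasp / bystanders moved? compare with s6 (before contact) by template matching
a=cv2.imread('pics/s6.png');b=cv2.imread('pics/s11.png');z=cv2.imread('pics/side0.png')
def sh(A,B,u,v,w=7,r=4):
    t=A[v-w:v+w+1,u-w:u+w+1]; m=cv2.matchTemplate(B[v-w-r:v+w+r+1,u-w-r:u+w+r+1],t,cv2.TM_CCOEFF_NORMED); _,q,_,l=cv2.minMaxLoc(m); return np.array(l)-r,round(q,3)
for n,u,v in(('far low ledge',343,191),('knob',278,212),('near low corner',305,225),('base corner',306,231)): print(n,sh(a,b,u,v))
print('hasp',sh(a,b,268,154),'brush',sh(z,b,258,188))
t=imaging.read_camera('top');t0=cv2.imread('pics/top0.png')
for n,u,v in(('cutter',329,180),('cyl',390,200),('brush',258,288)): print(n,sh(t0,t,u,v,12))
```

```text
[0.5671 0.3448 0.0702] [-0.0225 -0.001   0.0702] F fixture [19.5919  7.8582 35.5881] [ 0.8958 -3.7864 -0.3646] 0.011331063247130799 19.55
seen [293.4  199.55] 120.0 pred0 [295.0434 204.001 ] pred.17 [293.2802 201.8106]
seen [310.3233 208.1128] 66.5 pred0 [308.572  210.2698] pred.17 [306.6204 210.4329]
seen [332.2082 191.698 ] 122.5 pred0 [333.4194 193.409 ] pred.17 [331.4615 193.6963]
far low ledge (array([0, 0]), 0.986)
knob (array([0, 0]), 1.0)
near low corner (array([0, 0]), 0.889)
base corner (array([0, 0]), 0.846)
hasp (array([0, 0]), 0.999) brush (array([0, 0]), 0.999)
cutter (array([ 3, -4]), 0.132)
cyl (array([0, 0]), 0.94)
brush (array([0, 0]), 0.999)
```

Emit:
{"api": "move_arm", "payload": {
  "rows": [
    {"x": 0, "y": 0, "z": 0.2, "twist": 0},
    {"x": 0.1, "y": -0.1, "z": 0, "twist": 0},
    {"x": 0.1, "y": -0.1, "z": 0, "twist": 0},
    {"x": 0, "y": 0, "z": 0, "twist": 0},
    {"x": 0, "y": 0, "z": 0, "twist": 0}
  ]
}}

```text
time: 20.02
tcp_pos: [0.5676, 0.3441, 0.0707]
tool_rot: [0.918, 0.395, 0.0, -0.003]
wrist_force: [-23.5, 21.0, 25.1]
gripper_width: 0.0112
```

Run:
```python
from dots import *
np.set_printoptions(precision=4,suppress=True)
now('s12')
```

```text
[0.5676 0.3441 0.0707] [-0.0233 -0.0009  0.0707] F fixture [30.3852  0.2093 24.2235] [-0.1131 -5.483  -0.2148] 0.011512933978501939 20.0667
seen [293.4051 199.2   ] 97.5 pred0 [295.2535 203.9839] pred.17 [293.4887 201.7917]
seen [310.2603 208.1301] 73.0 pred0 [308.799  210.2577] pred.17 [306.8445 210.421 ]
seen [332.3167 191.6467] 150.0 pred0 [333.6512 193.3841] pred.17 [331.6905 193.6717]
```

Emit:
{"api": "move_arm", "payload": {
  "rows": [
    {"x": -0.1, "y": 0.1, "z": -0.1, "twist": 0},
    {"x": -0.12, "y": 0.12, "z": -0.1, "twist": 0},
    {"x": -0.05, "y": 0.05, "z": -0.05, "twist": 0},
    {"x": 0, "y": 0, "z": 0, "twist": 0},
    {"x": 0, "y": 0, "z": 0, "twist": 0},
    {"x": 0, "y": 0, "z": 0, "twist": 0}
  ]
}}

```text
time: 20.57
tcp_pos: [0.567, 0.3449, 0.0702]
tool_rot: [0.918, 0.395, 0.002, -0.001]
wrist_force: [-17.1, 3.5, 40.1]
gripper_width: 0.0116
```

Run:
```python
from dots import *
np.set_printoptions(precision=4,suppress=True)
now('s13')
```

```text
[0.567  0.3448 0.0702] [-0.0225 -0.001   0.0702] F fixture [15.3321  9.0199 39.3668] [ 1.2934 -3.0119 -0.2764] 0.011433486644159897 20.6167
seen [293.318 199.477] 141.5 pred0 [295.0247 203.9978] pred.17 [293.2617 201.8076]
seen [310.3462 208.1385] 65.0 pred0 [308.552  210.2662] pred.17 [306.6007 210.4293]
seen [332.2267 191.6883] 123.5 pred0 [333.3994 193.4065] pred.17 [331.4417 193.6938]
```

Emit:
{"api": "move_arm", "payload": {
  "rows": [
    {"x": 0, "y": 0, "z": 0.1, "twist": 0},
    {"x": 0, "y": 0, "z": 0, "twist": 0},
    {"x": 0, "y": 0, "z": 0, "twist": 0},
    {"x": 0, "y": 0, "z": 0, "twist": 0}
  ]
}}

```text
time: 20.95
tcp_pos: [0.567, 0.3448, 0.0703]
tool_rot: [0.918, 0.395, 0.002, -0.001]
wrist_force: [-15.4, 4.7, 32.2]
gripper_width: 0.0114
```

Run:
```python
from dots import *
np.set_printoptions(precision=4,suppress=True)
now('s14'); print(bot.hand_in())
```

```text
[0.567  0.3448 0.0703] [-0.0224 -0.001   0.0703] F fixture [14.4008  6.0437 31.0077] [ 0.7815 -2.8381 -0.2494] 0.011696647807176557 21.0
seen [293.3392 199.4841] 141.5 pred0 [295.0118 203.9751] pred.17 [293.2487 201.7847]
seen [310.2846 208.0846] 65.0 pred0 [308.5395 210.2432] pred.17 [306.5881 210.4065]
seen [332.2133 191.7067] 112.5 pred0 [333.389  193.3842] pred.17 [331.4313 193.6716]
the job is handed in; nothing more can be done
None
```

I swung the hasp back, set the pull handle on the sloped table against the ledge, and handed in at 21.0 s with it still gripped and pressed there.

**Hasp:** it was swung off the staple and let go at about 2.1 rad. It had not moved in a later picture.

**Handle:** I gripped it by its bar and let it turn between the pads to match the slope, which I measured at about 0.17 rad. The last check showed 31 N straight down and about 14 N towards the ledge, and the pose held steady over the second I watched it. From the red dots on the plate I put the backplate at roughly 0.17–0.18 rad. Its ends should be about 15–20 mm inside the table's ends.

**Checks that failed or disagreed:**
- **First try at placing:** the backplate came down on something, probably the staple, with a reading of about 27 N. I lifted it, moved it up the slope and placed it again.
- **Slip in the grip:** the bar slipped about 3 mm in the pads while the handle was turning to the slope.
- **Flushness:** the dots sat about 1.2 pixels (about 2 mm) higher than my table model predicts for a flush plate. The offset was about the same at every dot I could read. I took it as calibration or offset error, because pressing harder no longer moved the plate.
- **Near low dot:** the staple spoiled the automatic reading of the near low dot, so I read that one by eye.

**Surroundings:** the table's edges and lock knob, the brush and the lock cylinder showed no shift in the picture comparisons. The small toothed cutter could not be compared at the end because its match failed, probably hidden by the arm. It was in place after the hasp swing, and I did not go near it after that.

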